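# Centre the wobbly jar on its little stand

### The arm

A 7-joint arm with a two-finger parallel gripper is mounted at the origin on the work surface. World frame = base frame: x ahead of the robot, y to its left, z up, the work surface at z = 0. Lengths are in m, angles in rad, forces in N, time in s.
With the tool pointing down it reaches from about 0.4 to 0.875 m from the base axis. Payload 6.5 kg.
Tool frame: the origin (TCP) lies at the very end of the fingers, on their centre line; the grasp point (between the pads) lies 19 mm behind it; z points along the fingers, y is the direction in which the jaws open and shut (so a half turn about z gives the same grasp; the last joint's range is limited). The gripper opens to 88 mm and grips with 3 to 60 N. Pads are 18 mm wide; open, the fingers measure 123 mm over their backs; the gripper's body (75 mm by 187 mm) begins 45 mm behind the grasp point.
Start: joints at [1.256, 0.536, -0.004, 1.538, 0.003, 1.067, -0.071], TCP at [0.16, -0.63, 0.239] pointing down, gripper open.
Joint ranges: [-2.7, 2.7], [-0.37, 2.16], [-1.27, 1.26], [0.24, 2.4], [-1.31, 4.45], [0.19, 1.91], [-2.76, 2.76]. Speed limits (rad/s): [2.39, 2.39, 3.14, 3.14, 3.14, 3.14, 3.14].

### API

Orientations are given as [roll, pitch, yaw] about the fixed x, y, z axes, in that order (R = Rz(yaw) Ry(pitch) Rx(roll)).
In Python, from station import sensors, eyes, robot gives the robot as it stands.
- The arm moves only by the shell command python3 -m inch 'ROWS' [FORCE]. ROWS is JSON, a list of rows, each a list of 7 numbers: the turn, a rotation vector about the tool's x, y, z in rad, then the shift along the tool's x, y, z in m, then the finger opening in m, from 0 to 0.0881. A call has 1 to 20 rows; each row shifts and turns the commanded pose from where the row before left it, along the tool's axes as they then stand; what a row does not reach is not made up. A row lasts 1/10 s, in which the tool goes at most 50 mm and 8.59 degrees, less where a joint would pass 70% of its speed; a pose out of reach is approached as far as the arm can. A call is refused whole if a number of a shift passes 0.05 or a number of a turn 0.15, either way. A call with a gripper value outside its range is refused whole. The fingers move at their own pace and stop on an object; FORCE is the grip in N (left out, the last holds). Time passes only in rows, so rows that do not move let the fingers close. It gives the time, the measured TCP pose, the force and the opening at its end, in the units of the state.
- sensors.get_obs(): the state, without advancing time (a new reading comes with each control period).
- eyes.capture(name): name is "scene" or "top" or "wrist"; returns the picture (400x640x3 uint8, red, green, blue); there is no depth.
- eyes.camera_info(name): a dict with "K" (3x3 intrinsics, pixels), "k1" (the pictures are not rectified: a ray, as slopes to the right and down, at radius r is drawn at 1 + k1 r^2 times it, then the intrinsics apply), "extrinsics" (4x4, takes a point from world to camera coordinates). Camera axes: x right, y down, z forward; pixel columns grow to the right and rows downward; lengths in m; the calibration is good to about 2 mm. A picture is of the moment at which its call begins: read the wrist's pose just before it. camera_info takes no time and is no camera call; for the wrist camera it gives the pose at the moment of the call.
- robot.sign_off(): hands the job in, once; it reports no verdict.
The state is a dict: "t": time; "joint_positions": joint angles; "dq": joint speeds; "joint_efforts": joint torques, N m; "tcp_pos": TCP position; "orientation": TCP orientation; "contact_force": force on the tool from outside, world axes, zero at the start; "ft_torque": the same for the moment, N m; "opening": opening from 0.0 (shut) to 1.0 (fully open).
Only numpy, scipy, OpenCV 4.12 (cv2) and the standard library are available. Lean on these libraries where they do the work, as an engineer would, in place of code of your own. Each camera call takes 0.05 s, during which the arm holds its last target.

### The job

The green glass jar has been set down off-centre on its small round stand and could tip off. Nudge it with a light tap or a few, using the fingertips or the outside of the fingers, until it stands upright in the middle of the stand (to within about 5 mm), then leave it standing there untouched. Never press hard, pinch, lift or topple it, and do not disturb the two eyedrop bottles, the hearing-aid case or the hand mirror.

Things in the scene. Friction and masses are not known exactly. Their poses are not given: they have to be found in the camera images.
- jar: Green glass jar, aluminium screw lid, round about its z axis (up), 56 mm high, 0.11 to 0.22 kg, loose. Origin: centre of its foot's underside. Foot 32 mm in diameter, 8 mm high; above it the glass flares to 58 mm at the belly, then narrows to 42 mm at height 42 mm; lid 44 mm in diameter from 42 to 56 mm. It starts 16 to 25 mm off the stand's centre, in any direction.
- jar_belly (a point): Point on the jar's axis 21 mm above its origin, level with the belly, the widest part (58 mm in diameter from 19 to 23 mm up). A level push of 0.5 to 2 N here or lower slides the jar over the stand (friction about 0.5 to 0.7); a push on the lid or the upper half topples it. A contact of more than 12 N, as in a pinch, is too hard.
- stand: Small round stand, fixed to the mat: white ceramic disc 76 mm in diameter, 8 mm thick, on a narrower steel base (60 mm in diameter). Origin: centre of its underside, on its vertical axis, 6 mm above the cart top (the mat is 6 mm thick). Its flat rimless top, on which the jar stands, is 30 mm above the origin, 36 mm above the cart top.
- drops_a: Eyedrop bottle, white with an orange cap and band, 24 mm in diameter, 58 mm high, loose, upright on the mat at one side of the work. Origin: centre of its underside. Bystander, leave alone.
- drops_b: Eyedrop bottle, white with a blue cap and band, 24 mm in diameter, 58 mm high, loose, upright on the mat at one side of the work. Origin: centre of its underside. Bystander, leave alone.
- case: Hearing-aid case, grey below and white above with a steel toggle latch, 50 x 75 x 28.5 mm (x, y, z), loose on the mat. Origin: centre of its underside. Bystander, leave alone.
- mirror: Round steel hand mirror lying flat on the mat beyond the stand, 8 mm thick: disc 84 mm in diameter centred 45 mm along its +y from the origin, handle 16 mm wide reaching 90 mm along its -y. Origin: on the underside near the neck. Bystander, leave alone.
Things that resemble listed ones, but are neither listed nor needed, are in the scene too. Of the things that look like the jar, the larger one is meant.

How it is judged:
By the outcome, as a careful person would: the job done as asked, in the order asked, and still so for the second after the job is handed in, with the robot touching nothing.
It also fails if it takes over 58 s, if anything falls off the work surface, if the arm or the gripper's body presses on something with over 40 N, if the wrist force passes 120 N, or if a joint passes its speed limit or range.

## Working session

There is one attempt and no reset: what is moved stays moved. The work goes in short steps, Python scripts to look and compute and a shell command to move; the robot and the scene stay as the last step left them, time stands still between calls to the robot, and variables do not carry over. Pictures are saved under pics/ and viewed, and the job is handed in when it is done.

```bash
ls; mkdir -p pics
python3 - <<'E'
from station import sensors, eyes, robot
import cv2, numpy as np
np.set_printoptions(precision=4,suppress=True)
o=sensors.get_obs(); print(o)
for n in ("scene","top"):
    im=eyes.capture(n); cv2.imwrite(f"pics/{n}0.png",im[:,:,::-1]); print(n,eyes.camera_info(n))
E
```

```text
pics
{'t': 0.0, 'joint_positions': array([ 1.2558,  0.5372, -0.0044,  1.5389,  0.0026,  1.0673, -0.0712]), 'dq': array([-0.0002,  0.0005,  0.0006,  0.0002,  0.0015, -0.0018,  0.0001]), 'joint_efforts': array([ -0.0002, -57.0995,   0.9911, -25.1613,  -0.0562,   0.0178,
         0.0001]), 'tcp_pos': array([ 0.1599, -0.6294,  0.2378]), 'orientation': array([-3.1398,  0.0001,  0.2489]), 'contact_force': array([ 0.5991, -0.1179,  0.0347]), 'ft_torque': array([-0.0394, -0.0116,  0.0371]), 'opening': 0.995297692179494}
scene {'K': array([[364.7304,   0.    , 318.1641],
       [  0.    , 364.7304, 200.983 ],
       [  0.    ,   0.    ,   1.    ]]), 'k1': -0.07527357864607141, 'extrinsics': array([[ 0.3542,  0.9351,  0.0062, -0.1874],
       [ 0.6154, -0.2281, -0.7545, -0.2791],
       [-0.7041,  0.2711, -0.6563,  1.1166],
       [ 0.    ,  0.    ,  0.    ,  1.    ]])}
top {'K': array([[503.6156,   0.    , 328.6932],
       [  0.    , 503.6156, 198.6835],
       [  0.    ,   0.    ,   1.    ]]), 'k1': 0.009366602170278094, 'extrinsics': array([[-0.0285, -0.9996, -0.0081,  0.0067],
       [-0.9897,  0.0294, -0.1401,  0.5236],
       [ 0.1402,  0.004 , -0.9901,  1.0962],
       [ 0.    ,  0.    ,  0.    ,  1.    ]])}
```

View pics/scene0.png

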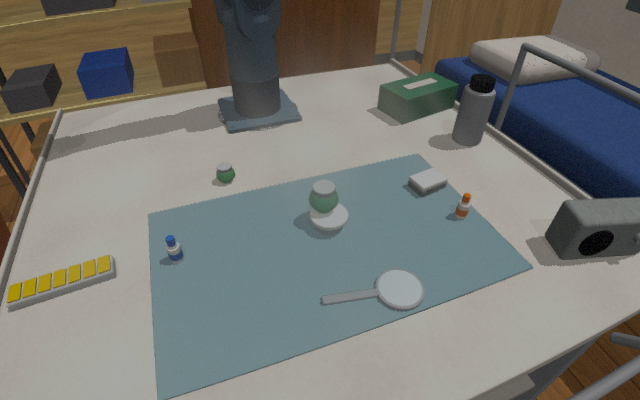

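View pics/top0.png

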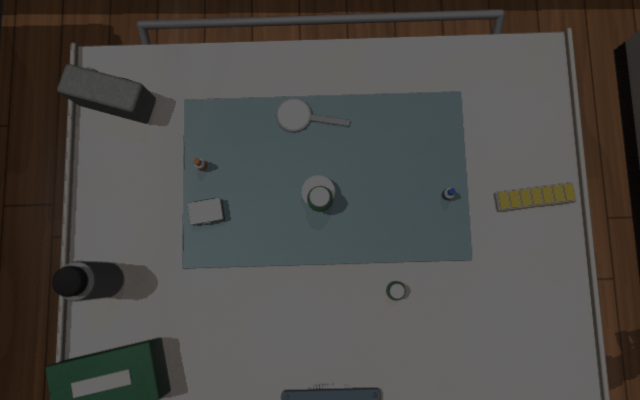

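```bash
cat > h.py <<'E'
import numpy as np, cv2
from station import sensors, eyes, robot
np.set_printoptions(precision=4,suppress=True)
def proj(ci,P):
    P=np.atleast_2d(P); E=ci["extrinsics"]; c=P@E[:3,:3].T+E[:3,3]
    s=c[:,:2]/c[:,2:]; r2=(s**2).sum(1,keepdims=True); s=s*(1+ci["k1"]*r2)
    return s*[ci["K"][0,0],ci["K"][1,1]]+ci["K"][:2,2]
def back(ci,uv,z):
    s=(np.array(uv,float)-ci["K"][:2,2])/[ci["K"][0,0],ci["K"][1,1]]
    d=s.copy()
    for _ in range(20): d=s/(1+ci["k1"]*(d@d))
    E=ci["extrinsics"]; R=E[:3,:3]; C=-R.T@E[:3,3]; v=R.T@np.r_[d,1]
    return C+v*(z-C[2])/v[2]
def circ(x,y,z,r,n=72):
    a=np.linspace(0,2*np.pi,n); return np.c_[x+r*np.cos(a),y+r*np.sin(a),0*a+z]
def overlay(im,ci,circles,box,k,fn):
    x0,y0,x1,y1=box
    c=cv2.resize(im[y0:y1,x0:x1,::-1],None,fx=k,fy=k,interpolation=cv2.INTER_CUBIC)
    for (p,col) in circles:
        q=(proj(ci,p)-[x0,y0]+.5)*k-.5
        cv2.polylines(c,[np.round(q).astype(np.int32)],False,col,1,cv2.LINE_AA)
    cv2.imwrite(fn,c)
E
python3 - <<'E'
from h import *
for n,b in (("top",(280,150,360,230)),("scene",(285,165,365,245))):
    im=cv2.imread(f"pics/{n}0.png")
    x0,y0,x1,y1=b
    c=cv2.resize(im[y0:y1,x0:x1],None,fx=7,fy=7,interpolation=cv2.INTER_CUBIC)
    c=cv2.convertScaleAbs(c,alpha=1.3 if n=="top" else 1)
    cv2.imwrite(f"pics/{n}0c.png",c)
ci=eyes.camera_info("top")
for n,uv,z in (("stand",(319,191),.036),("lid",(319.5,197),.092),("mirror",(294,116),.014),("handleend",(350,123),.014),("dropA",(199,162),.06),("dropB",(449,192),.06),("case",(206,211),.035),("smalljar",(397,291),.04)): print(n,back(ci,uv,z))
E
```

```text
stand [0.5418 0.0128 0.036 ]
lid [0.52   0.0108 0.092 ]
mirror [0.7255 0.0675 0.014 ]
handleend [ 0.7044 -0.0635  0.014 ]
dropA [0.6114 0.278  0.06  ]
dropB [ 0.5273 -0.2739  0.06  ]
case [0.5041 0.2681 0.035 ]
smalljar [ 0.3152 -0.1519  0.04  ]
```

View pics/top0c.png

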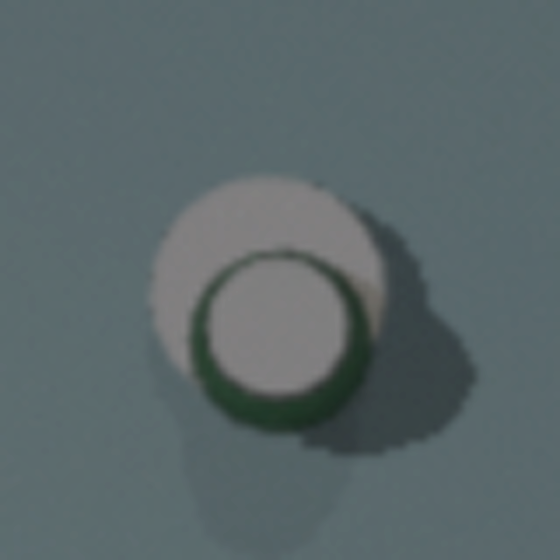

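View pics/scene0c.png

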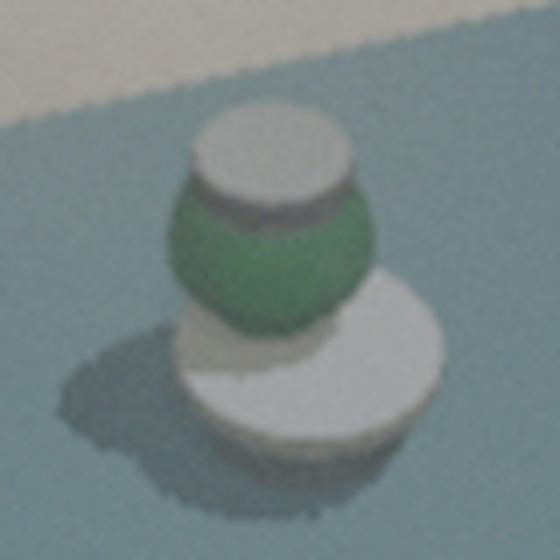

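Run:
```python
from h import *
ci=eyes.camera_info("top"); cs=eyes.camera_info("scene")
s=back(ci,(317.9,191.4),.036); l=back(ci,(319.3,196.0),.092); print(s,l,(s-l)[:2])
for n,c,b in (("top",ci,(280,150,360,230)),("scene",cs,(285,165,365,245))):
    im=cv2.imread(f"pics/{n}0.png")[:,:,::-1]
    overlay(im,c,[(circ(*s[:2],.036,.038),(0,0,255)),(circ(*l[:2],.092,.022),(255,0,0)),(circ(*l[:2],.057,.029),(0,255,255))],b,6,f"pics/{n}0o.png")
a=cv2.imread("pics/top0o.png");b=cv2.imread("pics/scene0o.png")
cv2.imwrite("pics/o0.png",cv2.resize(np.hstack([a,b]),(800,400)))
```

```text
[0.541  0.0153 0.036 ] [0.5222 0.0111 0.092 ] [0.0189 0.0042]
```

View pics/o0.png

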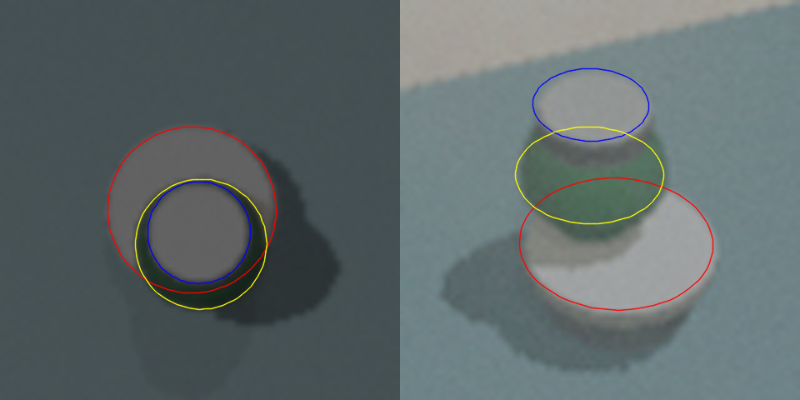

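```bash
python3 -m inch '[[0,0,0,0.015,-0.01,0,0],[0,0,0,0.03,-0.021,0,0],[0,0,0,0.03,-0.021,0,0],[0,0,0,0.03,-0.021,0,0],[0,0,0,0.03,-0.021,0,0],[0,0,0,0.03,-0.021,0,0],[0,0,0,0.03,-0.021,0,0],[0,0,0,0.03,-0.021,0,0],[0,0,0,0.03,-0.021,0,0],[0,0,0,0.03,-0.021,0,0],[0,0,0,0.02,-0.03,0,0],[0,0,0,0.014,-0.032,0,0],[0,0,0,0.014,-0.032,0,0],[0,0,0,0.014,-0.032,0,0],[0,0,0,0.014,-0.032,0,0],[0,0,0,0.014,-0.032,0,0],[0,0,0,0.014,-0.032,0,0],[0,0,0,0.014,-0.032,0,0],[0,0,0,0.01,-0.02,0,0],[0,0,0,0,0,0,0]]' 10
python3 - <<'E'
from h import *
o=sensors.get_obs(); print(o)
im=eyes.capture("scene"); cv2.imwrite("pics/scene1.png",im[:,:,::-1])
E
```

```text
t: 2.1
tcp_pos: [0.4438, -0.0654, 0.2388]
orientation: [-3.141, -0.001, 0.256]
contact_force: [0.7, -0.5, -0.9]
opening: 0.008
{'t': 2.1, 'joint_positions': array([ 0.3234,  0.2101, -0.3119,  2.0327,  0.0796,  0.91  , -1.3462]), 'dq': array([ 0.0453,  0.0056,  0.0605, -0.0022,  0.0164,  0.0074,  0.0574]), 'joint_efforts': array([ -0.7897, -34.8611,  -1.6927, -22.709 ,  -0.0654,  -0.0858,
        -0.5259]), 'tcp_pos': array([ 0.4438, -0.0654,  0.2388]), 'orientation': array([-3.1405, -0.0006,  0.2556]), 'contact_force': array([ 0.678 , -0.5233, -0.9181]), 'ft_torque': array([-0.0472,  0.0341, -0.0526]), 'opening': 0.007984992877193476}
```

View pics/scene1.png

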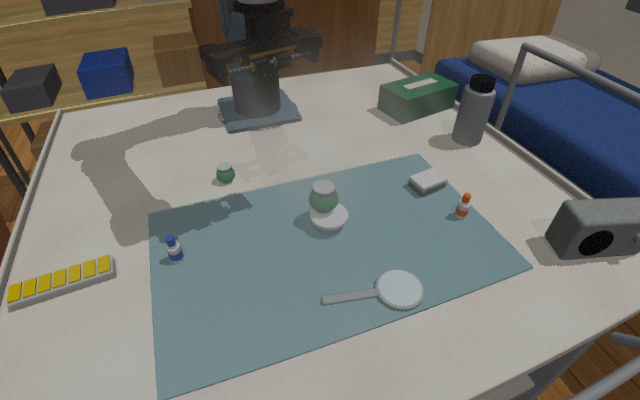

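```bash
python3 -m inch '[[0,0,0.035,0.005,-0.01,0,0],[0,0,0,0.008,-0.017,0,0],[0,0,0,0.008,-0.017,0,0],[0,0,0,0.005,-0.01,0.01,0],[0,0,0,0.002,-0.003,0.02,0],[0,0,0,0,0,0.03,0],[0,0,0,0,0,0.03,0],[0,0,0,0,0,0.03,0],[0,0,0,0,0,0.03,0],[0,0,0,0,0,0.02,0],[0,0,0,0,0,0.01,0],[0,0,0,0,0,0.005,0],[0,0,0,0,0,0,0],[0,0,0,0,0,0,0]]'
python3 - <<'E'
from h import *
for n,b in (("scene",(200,50,400,250)),("wrist",None)):
    im=eyes.capture(n)[:,:,::-1]
    if b: im=cv2.resize(im[b[1]:b[3],b[0]:b[2]],None,fx=3,fy=3)
    cv2.imwrite(f"pics/{n}2.png",im)
print(sensors.get_obs()["tcp_pos"],sensors.get_obs()["orientation"])
E
```

```text
t: 3.55
tcp_pos: [0.4594, -0.0083, 0.0545]
orientation: [3.141, -0.001, 0.213]
contact_force: [-0.8, 0.9, 1.0]
opening: 0.007
[ 0.4594 -0.0082  0.0545] [ 3.1412 -0.0016  0.2136]
```

View pics/scene2.png

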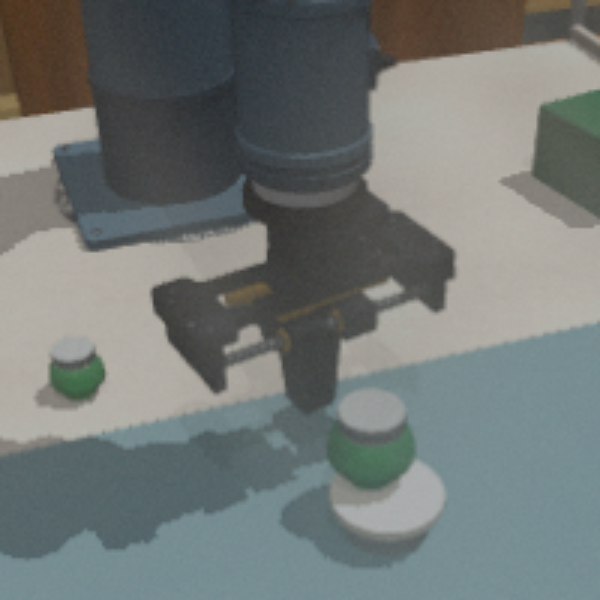

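View pics/wrist2.png

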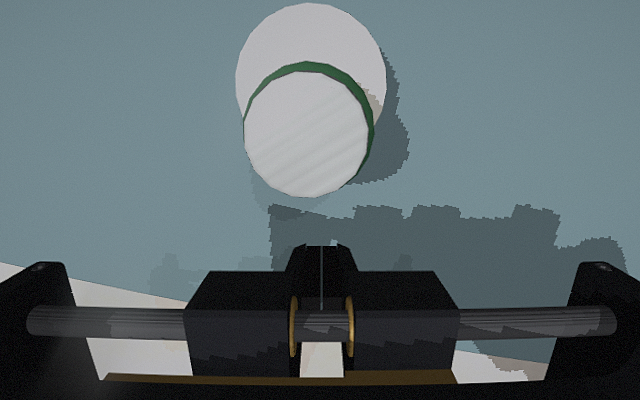

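```bash
cat >> h.py <<'E'
def wristfit(tag, s, l, box=(200,0,440,210)):
    ci=eyes.camera_info("wrist"); im=eyes.capture("wrist")
    overlay(im,ci,[(circ(*s,.036,.038),(0,0,255)),(circ(*l,.092,.022),(255,0,0)),(circ(*l,.057,.029),(0,255,255))],box,3,f"pics/w{tag}.png")
E
python3 - <<'E'
from h import *
ci=eyes.camera_info("wrist"); print(ci)
s=back(ci,(310.5,79),.036)[:2]; l=back(ci,(309.2,134),.092)[:2]; print(s,l,s-l)
wristfit("3",s,l)
E
```

```text
{'K': array([[313.6744,   0.    , 321.0845],
       [  0.    , 313.6744, 203.3972],
       [  0.    ,   0.    ,   1.    ]]), 'k1': -0.05365602146389978, 'extrinsics': array([[ 0.2125, -0.9772,  0.0011, -0.1061],
       [-0.9332, -0.2026,  0.2968,  0.4404],
       [-0.2898, -0.0641, -0.9549,  0.3469],
       [ 0.    ,  0.    ,  0.    ,  1.    ]])}
[0.5458 0.0155] [0.5244 0.0097] [0.0214 0.0058]
```

View pics/w3.png

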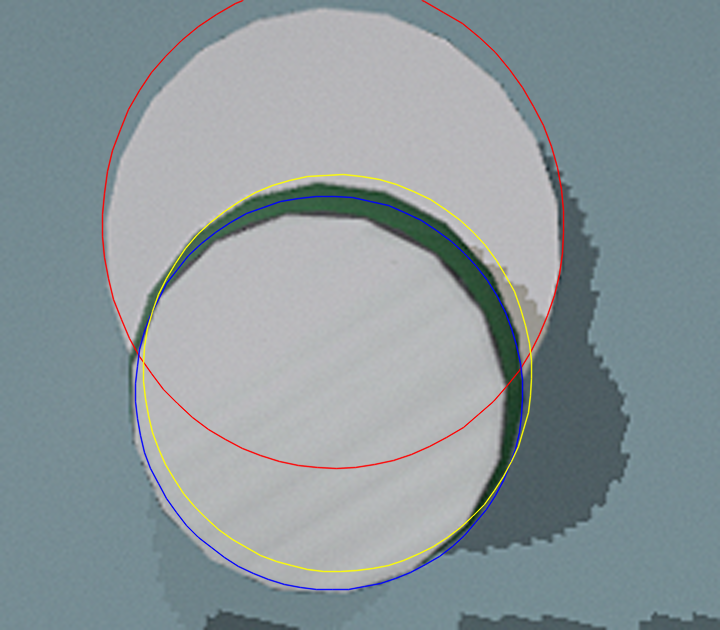

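```bash
cat >> h.py <<'E'
from scipy.optimize import least_squares
def fitc(ci,pts,z,r,box=None,k=1):
    pts=np.array(pts,float)
    if box: pts=(pts+.5)/k-.5+[box[0],box[1]]
    W=np.array([back(ci,p,z)[:2] for p in pts])
    f=lambda c: np.hypot(*(W-c).T)-r
    q=least_squares(f,W.mean(0),loss="soft_l1",f_scale=.001); return q.x,q.fun*1000
E
python3 - <<'E'
from h import *
ci=eyes.camera_info("wrist"); B=(200,0)
s,e=fitc(ci,[(330,8),(200,53),(107,215),(118,160),(560,210),(500,85),(545,145),(447,40)],.036,.038,B,3); print(s,e)
l,e=fitc(ci,[(290,213),(365,218),(155,300),(505,385),(500,460),(330,592),(210,560),(133,420),(440,555),(438,255)],.092,.022,B,3); print(l,e)
print(s-l, np.hypot(*(s-l)), np.arctan2(*(s-l)[::-1]))
wristfit("4",s,l)
E
```

```text
[0.542  0.0145] [-0.056  -0.1017 -0.0337  0.3305 -0.0837 -0.204   0.5953 -0.072 ]
[0.5229 0.0107] [-0.4076 -0.4094 -0.2678 -0.5354 -0.3602 -0.8554 -0.4649 -0.888  -0.123
 -0.2882]
[0.0192 0.0038] 0.019518910625620375 0.1937563191593627
```

View pics/w4.png

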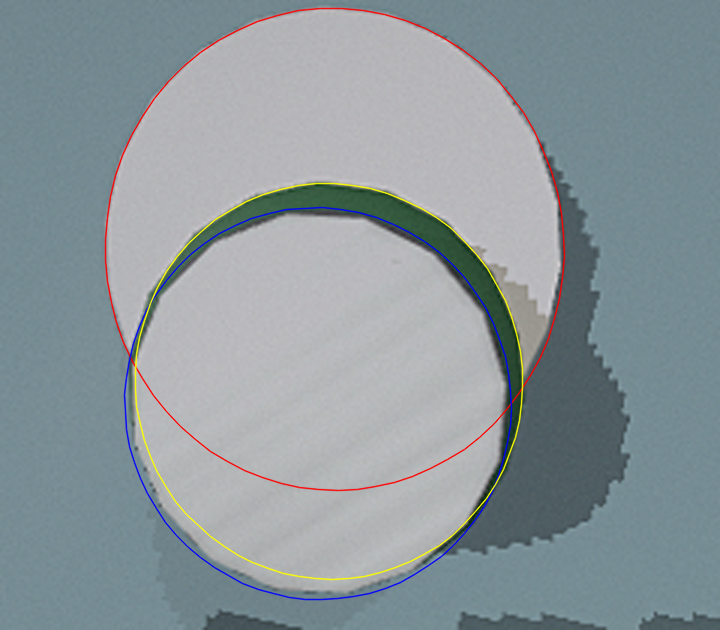

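```bash
python3 -m inch '[[0,0,0,0,-0.002,0.004,0],[0,0,0,0,-0.003,0.004,0],[0,0,0,0.004,0,0.0015,0],[0,0,0,0.006,0,0,0],[0,0,0,0.006,0,0,0],[0,0,0,0.004,0,0,0],[0,0,0,0.001,0,0,0],[0,0,0,0,0,0,0]]'
python3 -m inch '[[0,0,0,0.0015,0,0,0],[0,0,0,0.0015,0,0,0],[0,0,0,0.0015,0,0,0],[0,0,0,0.0015,0,0,0],[0,0,0,0.0015,0,0,0],[0,0,0,0.0015,0,0,0],[0,0,0,0.0015,0,0,0],[0,0,0,0.0015,0,0,0],[0,0,0,0,0,0,0]]'
python3 - <<'E'
from h import *
o=sensors.get_obs(); print(o["tcp_pos"],o["orientation"],o["contact_force"])
wristfit("5",(.542,.0145),(.5229,.0107))
im=eyes.capture("scene")[:,:,::-1]
cv2.imwrite("pics/s5.png",cv2.resize(im[130:250,240:400],None,fx=4,fy=4))
E
```

```text
t: 4.55
tcp_pos: [0.4784, 0.0012, 0.0442]
orientation: [3.142, -0.0, 0.214]
contact_force: [0.4, 0.1, -0.4]
opening: 0.005
t: 5.45
tcp_pos: [0.49, 0.0038, 0.0441]
orientation: [-3.142, 0.0, 0.214]
contact_force: [-0.7, 0.4, -0.7]
opening: 0.007
[0.49   0.0038 0.0441] [-3.1415  0.0001  0.2139] [-0.707   0.4144 -0.6942]
```

View pics/w5.png

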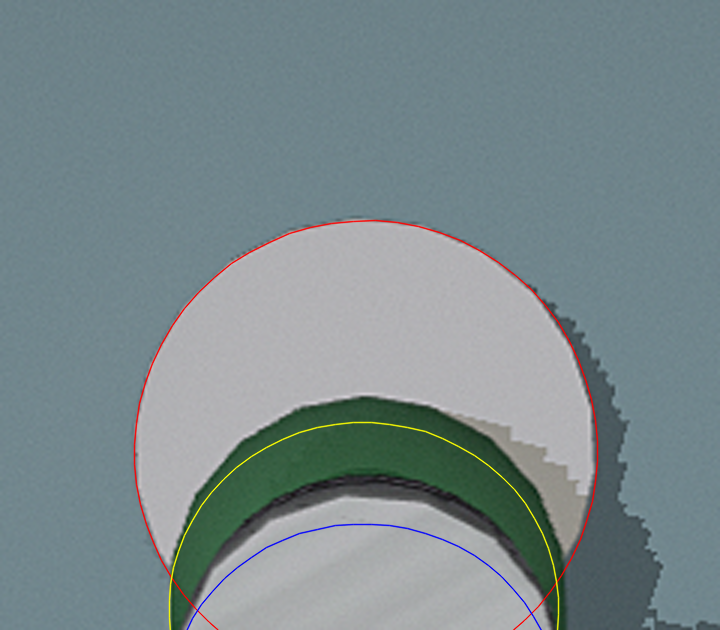

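View pics/s5.png

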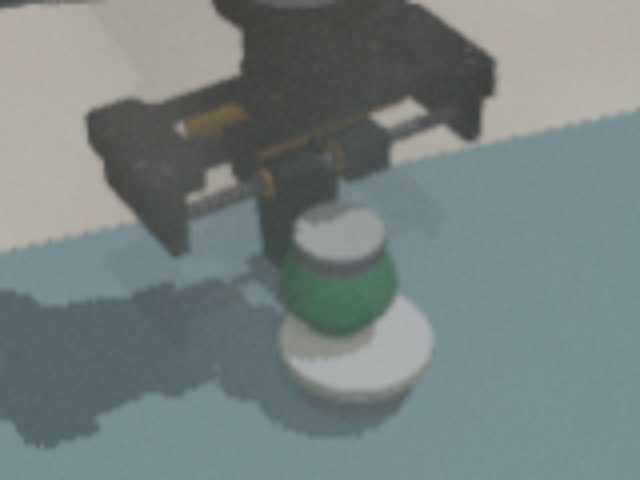

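```bash
python3 -m inch '[[0,0,0,0.001,0,0,0],[0,0,0,0.0015,0,0,0],[0,0,0,0.0015,0,0,0],[0,0,0,0.0015,0,0,0],[0,0,0,0.0015,0,0,0],[0,0,0,0.0015,0,0,0],[0,0,0,0.0015,0,0,0],[0,0,0,0.001,0,0,0],[0,0,0,0.001,0,0,0],[0,0,0,0,0,0,0],[0,0,0,0,0,0,0]]'
python3 - <<'E'
from h import *
o=sensors.get_obs(); print(o["tcp_pos"],o["contact_force"])
wristfit("6",(.542,.0145),(.5385,.0136),(200,40,440,250))
np.save("ci6.npy",eyes.camera_info("wrist"),allow_pickle=True)
im=eyes.capture("top")[:,:,::-1]
cv2.imwrite("pics/t6.png",cv2.resize(cv2.convertScaleAbs(im[150:230,280:360],alpha=1.5),None,fx=7,fy=7,interpolation=cv2.INTER_CUBIC))
E
```

```text
t: 6.65
tcp_pos: [0.5018, 0.0064, 0.0442]
orientation: [3.142, -0.0, 0.214]
contact_force: [-0.7, -0.7, 0.6]
opening: 0.004
[0.5018 0.0064 0.0442] [-0.6947 -0.7213  0.5861]
```

View pics/w6.png

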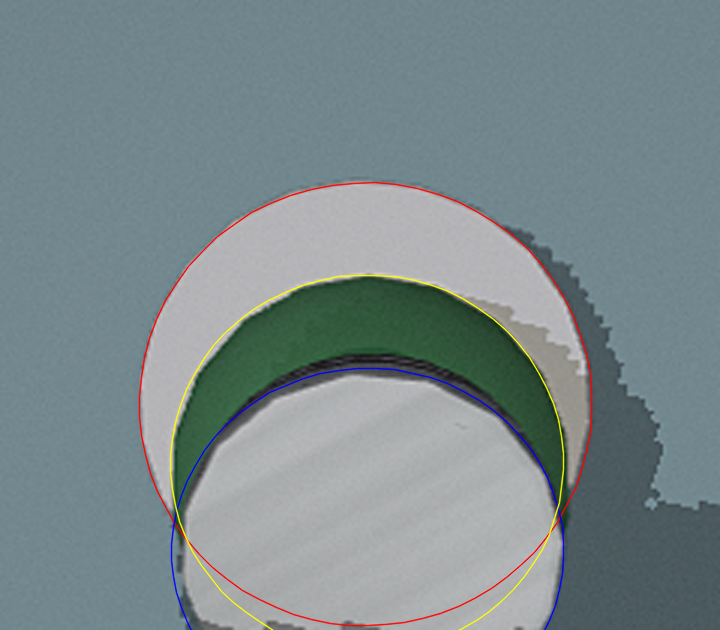

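View pics/t6.png

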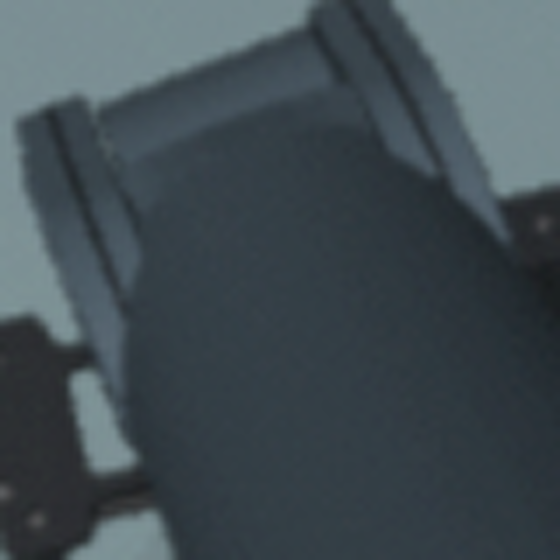

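```bash
python3 -m inch '[[0,0,0,0.001,0,0,0],[0,0,0,0.001,0,0,0],[0,0,0,0.001,0,0,0],[0,0,0,0.0003,0,0,0],[0,0,0,0,0,0,0],[0,0,0,-0.001,0,0,0],[0,0,0,-0.002,0,0,0],[0,0,0,-0.005,0,0,0],[0,0,0,-0.01,0,0,0],[0,0,0,-0.015,0,0,0],[0,0,0,-0.01,0,0,0],[0,0,0,0,0,0,0],[0,0,0,0,0,0,0]]'
python3 - <<'E'
from h import *
o=sensors.get_obs(); print(o["tcp_pos"],o["contact_force"])
wristfit("7",(.542,.0145),(.542,.0145),(200,0,440,200))
im=eyes.capture("scene"); cv2.imwrite("pics/scene7.png",im[:,:,::-1])
overlay(im,eyes.camera_info("scene"),[],(285,165,365,245),7,"pics/s7.png")
E
```

```text
t: 8.05
tcp_pos: [0.4631, -0.0021, 0.0444]
orientation: [3.142, -0.001, 0.214]
contact_force: [0.2, -0.7, -0.6]
opening: 0.004
[ 0.4631 -0.0021  0.0444] [ 0.1582 -0.7465 -0.5703]
```

View pics/w7.png

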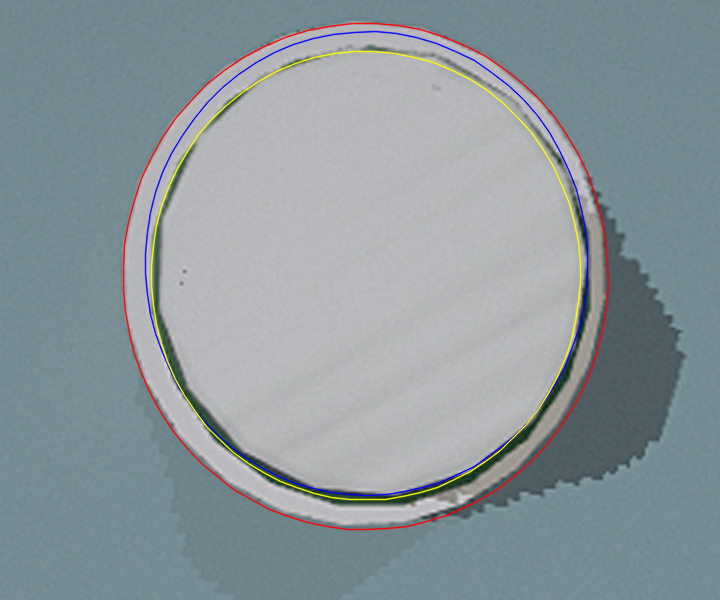

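View pics/s7.png

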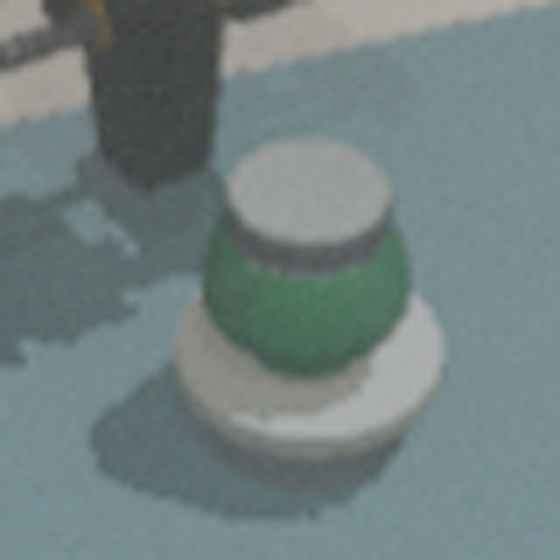

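```bash
python3 -m inch '[[0,0,0,-0.008,0,-0.01,0],[0,0,0,-0.008,0,-0.02,0],[0,0,0,0,0,-0.03,0],[0,0,0,0,0,-0.03,0],[0,0,0,0,0.01,-0.03,0],[0,0,0,0,0.03,-0.02,0],[0,0,0,0,0.04,-0.01,0],[0,0,0,0,0.04,0,0],[0,0,0,0,0.04,0,0],[0,0,0,0,0.04,0,0],[0,0,0,0,0.03,0,0],[0,0,0,0,0.01,0,0],[0,0,0,0,0,0,0],[0,0,0,0,0,0,0]]'
python3 - <<'E'
from h import *
im=eyes.capture("top"); ci=eyes.camera_info("top"); im2=cv2.convertScaleAbs(im,alpha=1.5)
cv2.imwrite("pics/top8.png",im2[:,:,::-1])
c=(.541,.0152)
overlay(im2,ci,[(circ(*c,.036,.038),(0,0,255)),(circ(*c,.092,.022),(255,0,0))],(285,155,355,225),8,"pics/t8.png")
im=eyes.capture("scene"); cv2.imwrite("pics/scene8.png",im[:,:,::-1])
E
```

```text
t: 9.55
tcp_pos: [0.4979, -0.238, 0.1943]
orientation: [-3.14, 0.0, 0.216]
contact_force: [-0.0, 0.7, -0.1]
opening: 0.007
```

View pics/t8.png

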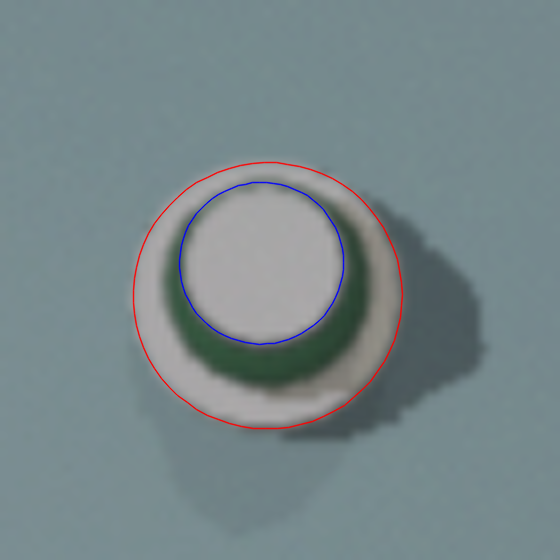

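View pics/scene8.png

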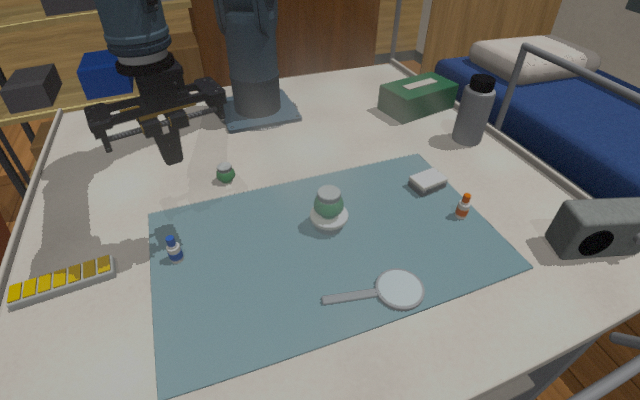

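View pics/top8.png

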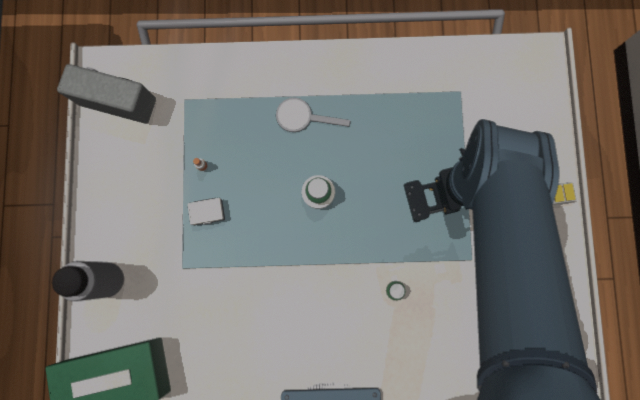

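The top view shows the lid circle within about 1 mm of the stand's centre, the bystanders where they were and the arm clear. I'm handing the job in.

```bash
python3 -c "
from station import robot; print(robot.sign_off())"
```

```text
the job is handed in; nothing more can be done
None
```

The jar now stands upright in the middle of the stand. It started about 19.5 mm off-centre. I pushed it at belly height with the flat side of the closed fingers, in three slow pushes of about 15 mm/s or less. Then I backed the arm off, raised it clear and handed the job in at about 9.6 s.

**Centring:** in the last top picture, the lid and stand outlines share a centre to within about 1 mm. The wrist camera agreed to within about 0.5–1 mm.

**Force:** the readings at the end of each push stayed around 1 N, which is sensor noise level. I read the force only then, so brief peaks during a push were not seen.

**Bystanders:** both eyedrop bottles, the case and the mirror look unmoved in the scene and top pictures. The arm was touching nothing at the end.

No check failed or disagreed by more than the calibration's 2 mm or so.

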